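Put a modelling stand away in its lidded box

TASK

Three wooden modelling stands stand on the workshop table. Take the one with the long oblong foot and put it away in the plywood storage box: its foot is longer than the window in the box's fixed lid, so tip the stand to lead one end of the foot in under the lid, right it inside and set it down gently (do not drop it) so that it stands upright on the box's floor, then let go. Do not shift or knock over the other two stands.

Things in the scene. Friction and masses are not known exactly. Their poses are not given: they have to be found in the camera images.
- stand: The stand to put away (loose, about 0.2 kg), pale wood: flat oblong foot 140 long (x) x 60 wide (y) x 14 thick; on its centre a square post 20 x 20 (faces along x and y) rising to 195 above the foot's underside. Origin: centre of the foot's underside; z up the post. Starts upright. Best gripped across the post's y faces about 170 up, so that the fingers stay above the lid.
- box: Plywood storage box, fixed, with a fixed brown lid that has one window in its middle. Outside 232 (x) x 162 (y) x 102 high; inside 220 x 150 and 90 from floor to underside of lid; walls, floor and lid 6 thick. Origin: centre of its underside, on the table; z up. Inner floor 6 above the origin.
- window (a point): Centre of the window in the lid, level with the lid's top, 102 above the table; axes as the box's. The window is 120 (box x) by 105 (box y). The 140 foot does not pass it level, however turned. With the foot's length along the box's x and the post leaning about 30 degrees along x, the foot's low end goes in under the lid; the stand is then swung upright, 10 to spare.
- round_stand: Bystander: a stand with the same post and height but a round foot 100 across, 14 thick (loose). Origin: centre of the foot's underside.
- square_stand: Bystander: a stand with the same post and height but a square foot 90 x 90, 14 thick (loose). Origin: centre of the foot's underside.
There are look-alikes about, which are no part of the job. Leave any pink or turquoise look-alike of the stand alone.

How it is judged:
By the outcome, as a careful person would: the job done as asked, in the order asked, and still so for the second after the job is handed in, with the robot touching nothing.
It also fails if it takes over 51 s, if anything falls off the work surface, if the arm or the gripper's body presses on something with over 40 N, if the wrist force passes 120 N, or if a joint passes its speed limit or range.

ROBOT

A 6-joint arm with a two-finger parallel gripper is mounted at the origin on the work surface. World frame = base frame: x ahead of the robot, y to its left, z up, the work surface at z = 0. Lengths are in m, angles in rad, forces in N, time in s.
With the tool pointing down it reaches from about 0.275 to 0.75 m from the base axis. Payload 10.2 kg.
Tool frame: the origin (TCP) lies at the centre of the arm's flange, where the gripper is bolted on; the fingertips stand 173 mm ahead of it and the grasp point (between the pads) lies 155 mm ahead of it; z points along the fingers, y is the direction in which the jaws open and shut (so a half turn about z gives the same grasp; the last joint's range is limited). The gripper opens to 85 mm and grips with 20 to 120 N. Pads are 22 mm wide; open, the fingers measure 114 mm over their backs; the gripper's body (76 mm by 85 mm) begins 54 mm behind the grasp point. The pads swing forward as they close: fully open they stand 13 mm farther back than shut.
Start: joints at [-1.423, 0.313, 1.498, -0, 1.331, -0.223], TCP at [0.19, -0.489, 0.405] pointing down, gripper open.
Joint ranges: [-2.94, 2.94], [-0.97, 2.17], [0.19, 2.56], [-1.23, 4.37], [0.02, 3.11], [-2.88, 2.88]. Speed limits (rad/s): [2.39, 2.39, 3.01, 3.14, 3.14, 3.14].

INTERFACE

Orientations are given as [roll, pitch, yaw] about the fixed x, y, z axes, in that order (R = Rz(yaw) Ry(pitch) Rx(roll)).
In Python, from bench import env, camera, get_calibration, nets gives the robot as it stands.
- The arm moves only by the tool servo_tool, never from a script. Its argument "steps" is a list of rows, each a list of 6 numbers: the shift along the tool's x, y, z in cm, then the turn, a rotation vector about the tool's x, y, z in degrees. In form: [[x, y, z, rx, ry, rz], ...]. A call has 1 to 20 rows; each row is the pose to reach, as a shift and turn from the pose measured when the call began, along the tool's axes at that moment; what a row does not reach only later rows make up. A row lasts 1/8 s, in which the tool goes at most 62.5 mm and 10.7 degrees, less where a joint would pass 70% of its speed; a pose out of reach is approached as far as the arm can. A call with a gripper value outside its range is refused whole. "gripper" is the gripper command: -1 is shut, 1 is fully open, values between are in proportion, set as the call begins (left out, the last holds). The fingers move at their own pace and stop on an object; the grip force is fixed at half the most. Time passes only in rows, so rows that repeat a pose let the fingers close. It gives the time, the measured TCP pose, the force and the opening at its end, in the units of the state.
- env.state(): the state, without advancing time (a new reading comes with each control period).
- camera(name): name is "side" or "top"; returns the picture (384x512x3 uint8, red, green, blue); there is no depth.
- get_calibration(name): a dict with "fx", "fy", "cx", "cy" (pixels), "k1" (the pictures are not rectified: a ray, as slopes to the right and down, at radius r is drawn at 1 + k1 r^2 times it, then the intrinsics apply), "rvec" (rotation vector, rad) and "tvec" (3), from world to camera coordinates, as OpenCV has them. Camera axes: x right, y down, z forward; pixel columns grow to the right and rows downward; lengths in m; the calibration is good to about 2 mm. A picture is of the moment at which its call begins. get_calibration takes no time and is no camera call.
- env.hand_in(): hands the job in, once; it reports no verdict.
Trained networks look in the newest picture that a camera, given by its name, has taken for a name from the list of things; names that differ only in an ending like _2 or _b are one class to them, and where a whole thing is asked for, a point or a joint stands for the part that bears it (a point fixed in the world has none). Each returns a list of dicts, best first, with "score" (0 to 1); they miss things now and then, are a little off and sometimes report something else, mostly with a low value. They report only what shows in the picture. A call takes as long as a camera call. They do not tell look-alikes from the thing itself.
- nets.find_in(camera, thing): "rect" ([left, top, width, height] in pixels, round what is visible of it).
- nets.tip_of(camera, thing): "point" ([row, column] in pixels: a listed point, or the origin of a listed thing).
The state is a dict: "time": time; "joints": joint angles; "qvel": joint speeds; "joint_efforts": joint torques, N m; "ee_pos": TCP position; "orientation": TCP orientation; "force": force on the tool from outside, world axes, zero at the start; "wrist_torque": the same for the moment, N m; "grip_width": finger opening in m.
Only numpy, scipy, OpenCV 4.12 (cv2) and the standard library are available. Lean on these libraries where they do the work, as an engineer would, in place of code of your own. Each camera call takes 0.05 s, during which the arm holds its last target.

## Working session

There is one attempt and no reset: what is moved stays moved. The work goes in short steps, Python scripts to look and compute and a tool call to move; the robot and the scene stay as the last step left them, time stands still between calls to the robot, and variables do not carry over. Pictures are saved under pics/ and viewed, and the job is handed in when it is done.

Besides the shell and the picture viewer there is one more tool, called after ">>>" by a JSON object that holds its "method" and its "body". servo_tool: Moves the arm, as the interface text tells. Its arguments: {"type":"object","properties":{"steps":{"type":"array"},"gripper":{"type":"number"}},"required":["steps"]}

```bash
ls; mkdir -p pics; python3 - <<'E'
from bench import env,camera,get_calibration,nets
import cv2
for n in ("side","top"):
    im=camera(n); cv2.imwrite(f"pics/{n}0.png",im[:,:,::-1])
    print(n,get_calibration(n))
    for t in ("stand","box","window","round_stand","square_stand"):
        print(t,[(d['score'],[round(float(v)) for v in d['rect']]) for d in nets.find_in(n,t)],[(d['score'],d['point']) for d in nets.tip_of(n,t)])
print(env.state())
E
```

```text
pics
side {'fx': 497.3698127998317, 'fy': 497.3698127998317, 'cx': 256.1739542738784, 'cy': 196.59585456761678, 'k1': -0.1061203221708358, 'rvec': array([ 0.45698893, -2.66166119,  1.29086648]), 'tvec': array([0.47222021, 0.10716409, 1.13550476])}
stand [(0.68, [290, 266, 43, 112]), (0.67, [158, 252, 75, 92]), (0.58, [280, 196, 68, 93])] [(0.59, [271.1, 311.3]), (0.57, [326.2, 192.6])]
box [(0.65, [184, 100, 98, 68])] [(0.93, [147.9, 234.8]), (0.29, [328.0, 194.2])]
window [(0.74, [182, 104, 99, 68])] [(0.96, [117.5, 233.7])]
round_stand [(0.71, [214, 184, 45, 92])] [(0.77, [254.7, 235.6])]
square_stand [(0.91, [144, 157, 44, 85])] [(0.92, [225.4, 167.6])]
top {'fx': 447.6580554309832, 'fy': 447.6580554309832, 'cx': 258.98292793301493, 'cy': 188.82875539135583, 'k1': -0.055693174757752616, 'rvec': array([ 2.19682379, -2.15961501,  0.08771248]), 'tvec': array([0.10654336, 0.47909492, 1.04188344])}
stand [(0.9, [120, 264, 53, 31]), (0.74, [209, 227, 29, 66]), (0.56, [105, 156, 58, 60])] [(0.78, [183.2, 137.8]), (0.77, [279.3, 149.2]), (0.72, [258.1, 222.6])]
box [(0.91, [353, 66, 91, 1
[... 214 characters left out ...]
0, 52])] []
{'time': 1.1, 'joints': array([-1.42340046e+00,  3.12908628e-01,  1.49771551e+00,  1.13503401e-05,
        1.33096211e+00, -2.23403574e-01]), 'qvel': array([ 1.10514735e-04,  3.69416188e-04, -1.03749961e-03,  5.53947924e-04,
       -1.37448631e-05, -8.15604599e-04]), 'joint_efforts': array([ 1.20286717e-03, -4.12167692e+01, -2.59898919e+01, -7.42574548e-05,
        5.88841849e-04,  2.18907184e-05]), 'ee_pos': array([ 0.19022844, -0.4893336 ,  0.40468392]), 'orientation': array([ 3.14158396e+00, -9.33174592e-06,  3.70796744e-01]), 'force': array([0.05663743, 0.99040823, 0.13209231]), 'wrist_torque': array([-0.03238259,  0.04422398, -0.02726869]), 'grip_width': 0.08551249079346923}
```

View pics/side0.png

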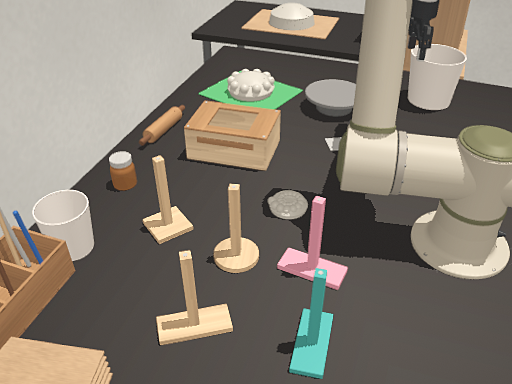

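View pics/top0.png

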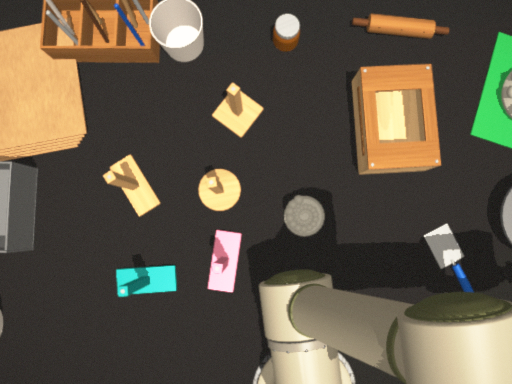

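The wanted pale oblong stand is at about (185,133) in top and (323,195) in side. The box window is at about (116,400) in top and (118,234) in side. The pink and turquoise stands are look-alikes. I'll enlarge the crops to measure from.

```bash
python3 - <<'E'
import cv2,numpy as np
s=cv2.imread('pics/side0.png');t=cv2.imread('pics/top0.png')
def crop(im,x,y,w,h,n,k=6):
    c=cv2.resize(im[y:y+h,x:x+w],None,fx=k,fy=k,interpolation=cv2.INTER_CUBIC)
    for i in range(0,w,10):
        cv2.putText(c,str(x+i),(i*k,8),0,.3,(255,255,0),1); cv2.line(c,(i*k,10),(i*k,14),(255,255,0),1)
    for j in range(0,h,10): cv2.putText(c,str(y+j),(0,j*k+4),0,.3,(255,255,0),1)
    cv2.imwrite(n,c)
crop(s,150,245,90,100,'pics/c1.png');crop(t,95,145,75,80,'pics/c2.png',7)
crop(s,180,95,105,75,'pics/c3.png',7);crop(t,345,55,105,85+40,'pics/c4.png',4)
E
```

```text
(no output)
```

View pics/c1.png

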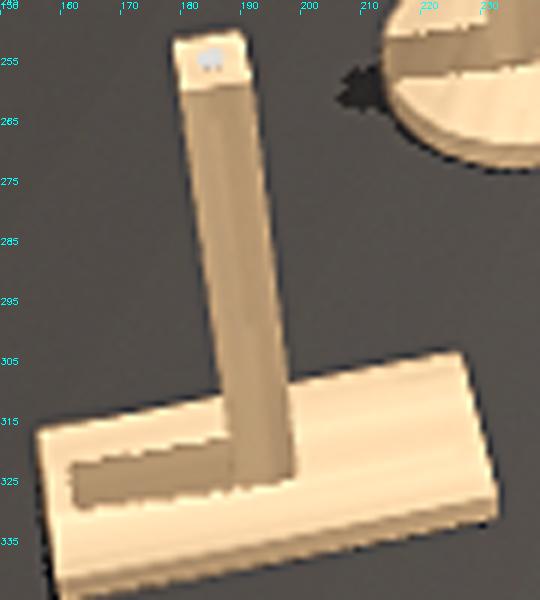

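View pics/c2.png

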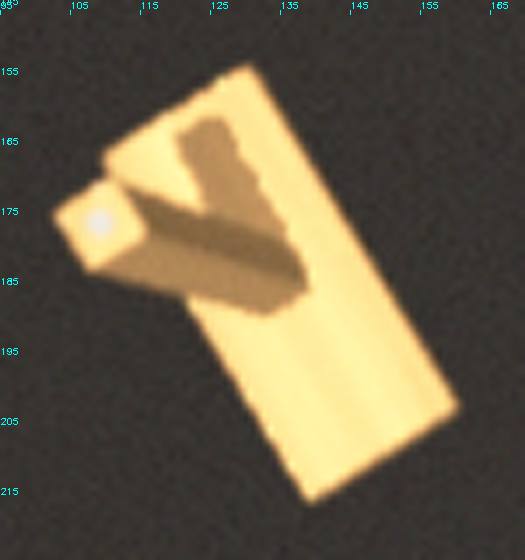

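View pics/c3.png

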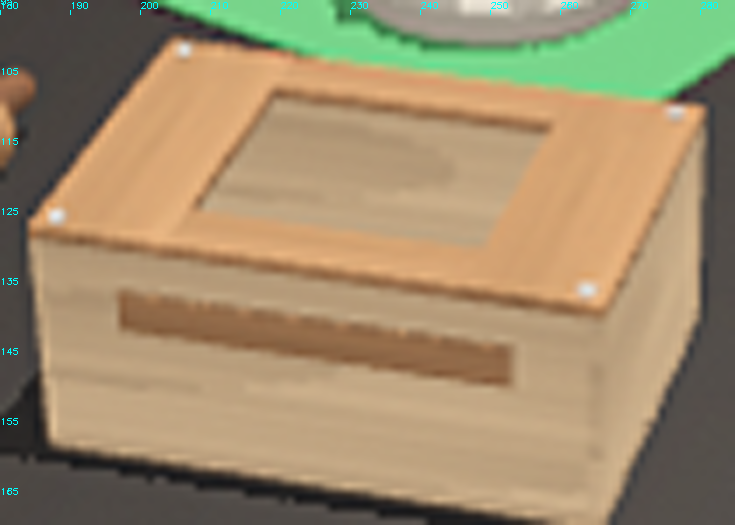

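View pics/c4.png

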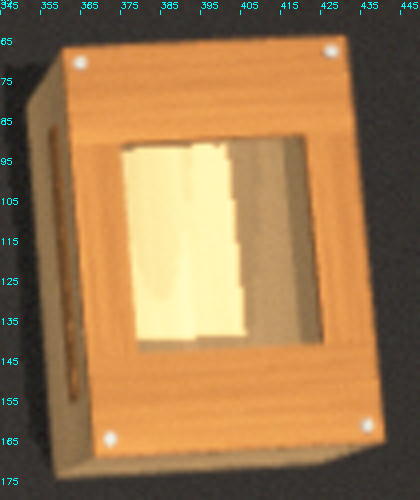

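```bash
cat > h.py <<'E'
import numpy as np,cv2
from scipy.optimize import least_squares
from bench import get_calibration
C={n:get_calibration(n) for n in("side","top")}
def proj(n,P):
    c=C[n];K=np.array([[c['fx'],0,c['cx']],[0,c['fy'],c['cy']],[0,0,1]])
    return cv2.projectPoints(np.float64(P).reshape(-1,1,3),c['rvec'],c['tvec'],K,np.array([c['k1'],0,0,0,0]))[0][:,0]
def ray(n,uv):
    c=C[n];K=np.array([[c['fx'],0,c['cx']],[0,c['fy'],c['cy']],[0,0,1]])
    p=cv2.undistortPoints(np.float64(uv).reshape(-1,1,2),K,np.array([c['k1'],0,0,0,0]))[:,0]
    R=cv2.Rodrigues(c['rvec'])[0];d=np.c_[p,np.ones(len(p))]@R;return -R.T@c['tvec'],d
def onz(n,uv,z):
    o,d=ray(n,uv);s=(z-o[2])/d[:,2];return o+s[:,None]*d
def rz(a):return np.array([[np.cos(a),-np.sin(a),0],[np.sin(a),np.cos(a),0],[0,0,1]])
E
python3 - <<'E'
from h import *
f=lambda p,x,y,k:(np.array(p,float)+.5)/k-.5+[x,y]
obs={'stand':[('side',f([(173,40),(240,32),(253,80),(182,92)],150,245,6),(10,10,195)),('side',f([(37,430),(462,352),(497,495),(60,582)],150,245,6),(70,30,14)),
 ('top',f([(52,215),(108,180),(148,232),(88,271)],95,145,7),(10,10,195)),('top',f([(250,66),(459,406),(311,502),(103,157)],95,145,7),(70,30,14))],
'box':[('side',f([(170,40),(706,107),(604,312),(28,230)],180,95,7),(116,81,102)),('top',f([(62,48),(346,36),(385,442),(95,457)],345,55,4),(116,81,102)),
('side',f([(275,90),(552,125),(485,246),(195,210)],180,95,7),(60,52.5,102)),('top',f([(121,150),(304,135),(323,342),(137,352)],345,55,4),(60,52.5,102))]}
for k,L in obs.items():
    W=[onz(n,uv,h[2]/1e3) for n,uv,h in L]
    for (n,uv,h),w in zip(L,W): 
        print(n,h,w.mean(0).round(4),np.linalg.norm(np.diff(w,axis=0),axis=1).round(4))
    W0=W[1]
    i=0 if abs(np.linalg.norm(W0[1]-W0[0]))>np.linalg.norm(W0[2]-W0[1]) else 1
    e=W0[i+1]-W0[i];a0=np.arctan2(e[1],e[0])
    def res(p):
        r=[]
        for n,uv,(a,b,z) in L:
            M=np.array([(a,b,z),(-a,b,z),(-a,-b,z),(a,-b,z)])/1e3@rz(p[2]).T+[p[0],p[1],0]
            q=proj(n,M);D=np.linalg.norm(q[:,None]-uv[None],axis=2);r.append((q-uv[D.argmin(1)]).ravel())
        return np.concatenate(r)
    s=least_squares(res,[*W0.mean(0)[:2],a0]);print(k,s.x.round(4),np.degrees(s.x[2])%180,'rms',np.sqrt((s.fun**2).mean()),abs(s.fun).max())
for t,n,p in(('round','side',(254.7,235.6)),('square','side',(225.4,167.6)),('round','top',(186.7,221.5)),('pink','side',(271.1,311.3))): print(t,onz(n,[p[::-1]],0))
E
```

```text
side (10, 10, 195) [0.4806 0.416  0.195 ] [0.0189 0.0198 0.0199]
side (70, 30, 14) [0.4803 0.4159 0.014 ] [0.1402 0.0595 0.1381]
top (10, 10, 195) [0.482  0.4148 0.195 ] [0.0188 0.0192 0.0203]
top (70, 30, 14) [0.4823 0.4132 0.014 ] [0.1391 0.0599 0.1402]
stand [ 0.4813  0.4149 -2.5556] 33.57490134726916 rms 0.4903701402205982 0.8753129386122254
side (116, 81, 102) [ 0.6382 -0.1948  0.102 ] [0.233  0.1658 0.2309]
top (116, 81, 102) [ 0.6403 -0.1983  0.102 ] [0.1627 0.2326 0.1626]
side (60, 52.5, 102) [ 0.6377 -0.1957  0.102 ] [0.1185 0.0997 0.1172]
top (60, 52.5, 102) [ 0.6397 -0.1976  0.102 ] [0.1046 0.1184 0.1048]
box [ 0.6395 -0.1976 -3.0673] 4.254113462059138 rms 0.5311408908335591 1.3939700001385518
round [[0.47640751 0.20678271 0.        ]]
square [[6.65533098e-01 1.69590296e-01 1.11022302e-16]]
round [[0.48246786 0.20548999 0.        ]]
pink [[3.04412302e-01 1.99093563e-01 1.11022302e-16]]
```

```bash
cat >> h.py <<'E'
from scipy.spatial.transform import Rotation as Ro
def tool(yaw,lean=0):
    # yaw deg of stand/box x; lean deg: post leans toward +x by rotation about stand y
    return Ro.from_euler('z',yaw,degrees=True)*Ro.from_euler('y',lean,degrees=True)*Ro.from_euler('x',180,degrees=True)
def rel(st,P,R):
    R0=Ro.from_euler('xyz',st['orientation']);
    t=R0.inv().apply(np.array(P)-st['ee_pos'])*100
    return [float(v) for v in np.r_[t,(R0.inv()*R).as_rotvec(degrees=True)].round(2)]
E
python3 - <<'E'
from h import *
from bench import env
s=env.state()
print(rel(s,[.45,-.08,.45],tool(33.6)),rel(s,[.481,.415,.45],tool(33.6)))
E
cat > plan.py <<'E'
# lean = -th (post leans -x, -x end low). mirror: work with lean +, +x end low
import numpy as np,heapq
from itertools import product
g=np.linspace(0,1,29)
def rect(x0,x1,z0,z1):
    a=[(x0+(x1-x0)*t,z) for t in g for z in(z0,z1)]+[(x,z0+(z1-z0)*t) for t in g for x in(x0,x1)]
    return np.array(a)
S=np.r_[rect(-70,70,0,14),rect(-10,10,14,195)]
Z=dict(lid=6)
def clear(x,z,th):
    c,s=np.cos(th),np.sin(th)
    # rotation about y by th: x'=c x + s z ; z'=-s x + c z
    X=x+c*S[:,0]+s*S[:,1];Y=z-s*S[:,0]+c*S[:,1]
    def d(x0,x1,z0,z1):
        dx=np.maximum(np.maximum(x0-X,X-x1),0);dz=np.maximum(np.maximum(z0-Y,Y-z1),0)
        r=np.hypot(dx,dz);ins=(X>x0)&(X<x1)&(Y>z0)&(Y<z1)
        return -1 if ins.any() else r.min()
    return min(d(60,116,96,102),d(-116,-60,96,102),d(110,116,0,102),d(-116,-110,0,102),(Y-6).min())
xs=np.arange(-60,61,3);zs=np.arange(6,190,3);ths=np.arange(0,46,3)
C=np.array([[[clear(x,z,np.radians(t)) for t in ths] for z in zs] for x in xs])
goal=(int(np.argmin(abs(xs))),1,0)
def search(m):
    starts=[(i,len(zs)-1,k) for i in range(len(xs)) for k in range(len(ths)) if C[i,-1,k]>=m]
    D={s:0 for s in starts};P={};q=[(0,s) for s in starts];heapq.heapify(q)
    while q:
        d,u=heapq.heappop(q)
        if d>D[u]:continue
        if u==goal:
            p=[u]
            while u in P:u=P[u];p.append(u)
            return p[::-1]
        for dv in product((-1,0,1),repeat=3):
            v=tuple(np.add(u,dv))
            if any(a<0 or a>=n for a,n in zip(v,C.shape)):continue
            if C[v]<(m if v[1]>3 else min(m,.8+3*v[1]-3)):continue
            w=d+np.linalg.norm(dv)+2/max(C[v],.5)
            if w<D.get(v,1e9):D[v]=w;P[v]=u;heapq.heappush(q,(w,v))
for m in (9,8,7,6,5,4,3,2,1):
    p=search(m)
    if p:
        print('margin',m)
        for i,j,k in p: print(xs[i],zs[j],ths[k],round(C[i,j,k],1),end=' | ')
        break
E
time python3 plan.py
```

```text
[39.04, -28.74, -4.53, 0.0, -0.0, -12.35] [59.87, -73.75, -4.53, 0.0, -0.0, -12.35]
margin 9
-18 189 36 50.6 | -18 186 36 47.9 | -18 183 36 45.2 | -18 180 36 42.6 | -18 177 36 40.0 | -18 174 36 37.5 | -18 171 36 35.1 | -18 168 36 32.8 | -18 165 36 30.6 | -18 162 36 28.5 | -18 159 36 26.6 | -18 156 36 24.8 | -18 153 36 23.1 | -18 150 36 21.3 | -18 147 36 19.6 | -18 144 36 17.8 | -18 141 36 16.0 | -18 138 36 14.5 | -18 135 36 13.5 | -18 132 36 13.1 | -18 129 36 13.1 | -18 126 36 13.1 | -18 123 36 13.4 | -18 120 36 14.4 | -18 117 36 15.8 | -18 114 36 17.7 | -18 111 36 19.8 | -18 108 36 22.1 | -18 105 36 24.6 | -15 102 36 25.2 | -12 99 36 25.8 | -9 96 36 25.1 | -6 93 36 24.5 | -3 90 36 23.9 | 0 87 36 23.3 | 3 84 36 22.5 | 6 81 36 21.5 | 6 78 36 19.5 | 6 75 36 17.0 | 6 72 36 14.6 | 6 69 36 12.4 | 6 66 36 10.7 | 9 63 33 10.3 | 9 60 33 10.3 | 9 57 30 9.3 | 9 54 27 10.5 | 9 51 24 11.3 | 9 48 21 13.1 | 9 45 18 17.4 | 6 42 15 17.9 | 3 39 12 18.4 | 0 36 9 19.0 | 0 33 6 19.7 | 0 30 3 20.3 | 0 27 0 21.0 | 0 24 0 18.0 | 0 21 0 15.0 | 0 18 0 12.0 | 0 15 0 9.0 | 0 12 0 6.0 | 0 9 0 3.0 | 
real	0m18.760s
user	0m18.838s
sys	0m0.077s
```

>>> {"method": "servo_tool", "body": {"steps": [[20, -15, -4.5, 0, 0, -6], [39, -28.7, -4.5, 0, 0, -12.4], [39, -28.7, -4.5, 0, 0, -12.4], [39, -28.7, -4.5, 0, 0, -12.4], [39, -28.7, -4.5, 0, 0, -12.4], [39, -28.7, -4.5, 0, 0, -12.4], [39, -28.7, -4.5, 0, 0, -12.4], [45, -42, -4.5, 0, 0, -12.4], [59.9, -73.8, -4.5, 0, 0, -12.4], [59.9, -73.8, -4.5, 0, 0, -12.4], [59.9, -73.8, -4.5, 0, 0, -12.4], [59.9, -73.8, -4.5, 0, 0, -12.4], [59.9, -73.8, -4.5, 0, 0, -12.4], [59.9, -73.8, -4.5, 0, 0, -12.4], [59.9, -73.8, -4.5, 0, 0, -12.4], [59.9, -73.8, -4.5, 0, 0, -12.4], [59.9, -73.8, -4.5, 0, 0, -12.4], [59.9, -73.8, -4.5, 0, 0, -12.4], [59.9, -73.8, -4.5, 0, 0, -12.4], [59.9, -73.8, -4.5, 0, 0, -12.4]], "gripper": 1}}

```text
time: 3.6
ee_pos: [0.4813, 0.4148, 0.4501]
orientation: [3.142, -0.0, 0.586]
force: [0.6, 0.5, -0.1]
grip_width: 0.0854
```

```bash
python3 - <<'E'
from h import *
from bench import env,camera
s=env.state()
print(s['ee_pos'],s['orientation'],s['time'],s['joints'])
print(rel(s,[.4813,.4149,.36],tool(33.6)),rel(s,[.4813,.4149,.325],tool(33.6)))
cv2.imwrite('pics/s1.png',camera('side')[:,:,::-1]);
E
```

```text
[0.48127661 0.41475616 0.45013934] [ 3.14151109e+00 -4.94709274e-04  5.86129973e-01] 3.6 [ 5.27210863e-01  5.45279633e-01  1.03939426e+00 -5.22959048e-05
  1.55642010e+00  1.51187798e+00]
[0.01, -0.01, 9.01, 0.0, -0.03, -0.02] [0.0, -0.01, 12.51, 0.0, -0.03, -0.02]
```

View pics/s1.png

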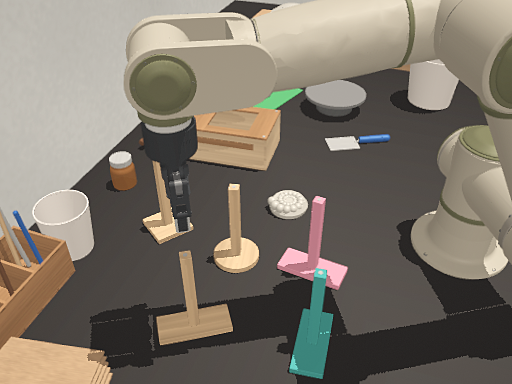

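The gripper hangs above the stand. Its tips are near (181,228) and the post top is at (186,254). Next I go down and grip.

>>> {"method": "servo_tool", "body": {"steps": [[0, 0, 4.5, 0, 0, 0], [0, 0, 7, 0, 0, 0], [0, 0, 9, 0, 0, 0], [0, 0, 11, 0, 0, 0], [0, 0, 12.5, 0, 0, 0], [0, 0, 12.5, 0, 0, 0]]}}

```text
time: 4.4
ee_pos: [0.4813, 0.4147, 0.3243]
orientation: [-3.142, 0.001, 0.586]
force: [-0.1, -0.5, 0.2]
grip_width: 0.0853
```

```bash
python3 - <<'E'
from h import *
from bench import env,camera
s=env.state()
print(s['ee_pos'],s['orientation'],s['force'])
a=camera('side')[:,:,::-1];b=camera('top')[:,:,::-1]
cv2.imwrite('pics/s2.png',np.hstack([cv2.resize(a[200:360,110:270],None,fx=2.5,fy=2.5),cv2.resize(b[100:260,60:220],None,fx=2.5,fy=2.5)]))
E
```

```text
[0.48126947 0.4147427  0.32427234] [-3.14152145e+00  1.36095929e-03  5.86099935e-01] [-0.0969863  -0.47620881  0.23047967]
```

View pics/s2.png

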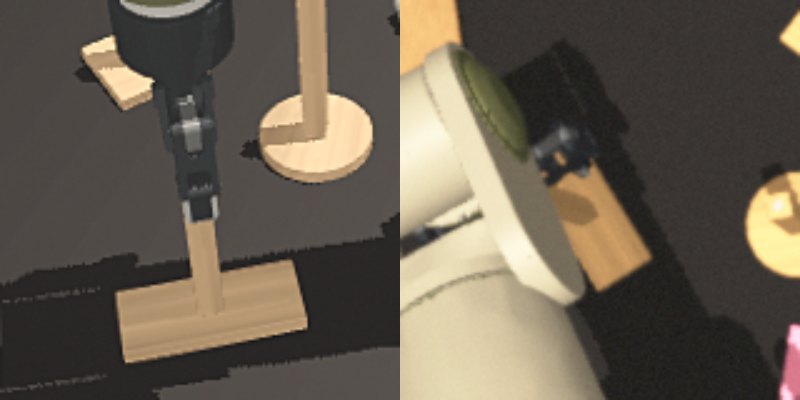

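The fingers straddle the post in line with it, and the tips reach about 40 mm down from its top. I'll close the gripper, then lift slightly.

>>> {"method": "servo_tool", "body": {"steps": [[0, 0, 0, 0, 0, 0], [0, 0, 0, 0, 0, 0], [0, 0, 0, 0, 0, 0], [0, 0, 0, 0, 0, 0], [0, 0, 0, 0, 0, 0], [0, 0, 0, 0, 0, 0], [0, 0, 0, 0, 0, 0], [0, 0, 0, 0, 0, 0], [0, 0, 0, 0, 0, 0], [0, 0, 0, 0, 0, 0]], "gripper": -1}}

```text
time: 5.75
ee_pos: [0.4815, 0.4149, 0.3261]
orientation: [3.141, -0.002, 0.586]
force: [1.2, 0.0, 4.3]
grip_width: 0.0192
```

>>> {"method": "servo_tool", "body": {"steps": [[0, 0, -1, 0, 0, 0], [0, 0, -3, 0, 0, 0], [0, 0, -6, 0, 0, 0], [0, 0, -9, 0, 0, 0], [0, 0, -13, 0, 0, 0], [0, 0, -17, 0, 0, 0], [0, 0, -20, 0, 0, 0], [0, 0, -22, 0, 0, 0], [0, 0, -23, 0, 0, 0], [0, 0, -23, 0, 0, 0], [0, 0, -23, 0, 0, 0]]}}

```text
time: 7.12
ee_pos: [0.4813, 0.4148, 0.5549]
orientation: [3.142, 0.0, 0.586]
force: [-0.1, 0.8, -2.6]
grip_width: 0.0198
```

```bash
python3 - <<'E'
from h import *
from bench import env,camera
s=env.state()
print(s['ee_pos'],s['orientation'],s['force'],s['joints'])
a=camera('side')[:,:,::-1]
cv2.imwrite('pics/s3.png',a)
# predicted stand corners
P=s['ee_pos'];R=Ro.from_euler('xyz',s['orientation'])
pred=P+R.apply([[x,y,.3243] for x in(-.07,.07) for y in(-.03,.03)])
print(proj('side',pred).round(0).tolist())
bx=np.array([.6395,-.1976,0])
for Q in ([.56,.2,.55],[.6395,0,.55],[.6395-.2,-.21,.53]): print(rel(s,Q,tool(4.25,0)))
E
```

```text
[0.48127475 0.41483817 0.5548837 ] [3.14152486e+00 1.11901236e-04 5.86237511e-01] [-0.14193902  0.77952843 -2.59546138] [ 5.27328706e-01  5.51714764e-01  7.66170178e-01 -7.67036846e-05
  1.82381543e+00  1.51186832e+00]
[[228.0, 244.0], [221.0, 220.0], [141.0, 259.0], [139.0, 234.0]]
[-5.33, 22.25, 0.49, 0.01, 0.01, 29.34]
[-9.77, 43.31, 0.49, 0.01, 0.01, 29.34]
[-38.05, 49.74, 2.5, 0.01, 0.01, 29.34]
```

View pics/s3.png

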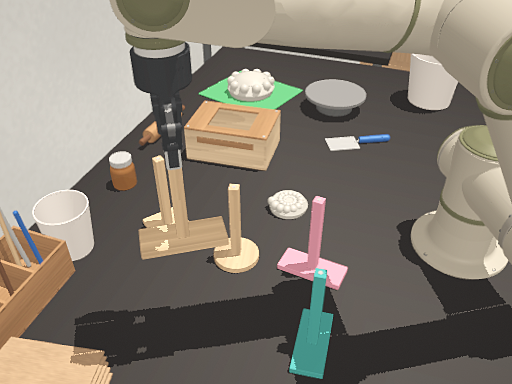

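The stand is held square: the foot corners are at (141,259), (228,243), (221,220), as predicted. Now I carry it high over the others, towards the box.

>>> {"method": "servo_tool", "body": {"steps": [[0, 1, 0, 0, 0, 1], [-1, 4, 0, 0, 0, 5], [-2, 8, 0, 0, 0, 10], [-3, 12, 0, 0, 0, 15], [-4, 16, 0, 0, 0, 20], [-5, 20, 0, 0, 0, 25], [-6, 24, 0, 0, 0, 29.3], [-7, 28, 0, 0, 0, 29.3], [-8, 32, 0, 0, 0, 29.3], [-10, 36, 0, 0, 0, 29.3], [-14, 40, 0, 0, 0, 29.3], [-17, 43, 0, 0, 0, 29.3], [-20, 45, 0, 0, 0, 29.3], [-21, 46, 0, 0, 0, 29.3], [-21, 46, 0, 0, 0, 29.3], [-21, 46, 0, 0, 0, 29.3]]}}

```text
time: 9.18
ee_pos: [0.5611, -0.0837, 0.5549]
orientation: [-3.141, -0.0, 0.076]
force: [0.2, -0.4, -2.7]
grip_width: 0.0195
```

```bash
cat >> h.py <<'E'
BX=np.array([.6395,-.1976,0]);BY=4.25
def ins(st,x,z,th,y=0,D=.325):
    Rs=Ro.from_euler('z',BY,degrees=True)*Ro.from_euler('y',th,degrees=True)
    O=BX+rz(np.radians(BY))@np.array([x,y,z])
    P=O+Rs.apply([0,0,D])
    return P.round(3),rel(st,P,tool(BY,th))
E
python3 - <<'E'
from h import *
from bench import env
s=env.state()
print(s['ee_pos'],s['orientation'],s['joints'],s['force'])
for x,z,t in((.018,.215,0),(.018,.215,-12),(.018,.215,-24),(.018,.21,-36),(.018,.189,-36)): print(ins(s,x,z,t))
E
```

```text
[ 0.56106047 -0.08371013  0.55491894] [-3.14125750e+00 -5.66708922e-05  7.57711746e-02] [-3.54636487e-01  3.64914998e-01  1.04414638e+00  3.32576181e-04
  1.73261960e+00  1.14044222e+00] [ 0.15171622 -0.43395676 -2.71917028]
(array([ 0.657, -0.196,  0.54 ]), [8.76, 11.95, 1.49, -0.02, -0.0, 0.09])
(array([ 0.59 , -0.201,  0.533]), [2.0, 11.94, 2.2, -0.03, 12.0, 0.09])
(array([ 0.526, -0.206,  0.512]), [-4.46, 11.93, 4.3, -0.04, 24.0, 0.09])
(array([ 0.467, -0.21 ,  0.473]), [-10.34, 11.93, 8.19, -0.05, 36.0, 0.08])
(array([ 0.467, -0.21 ,  0.452]), [-10.34, 11.93, 10.29, -0.05, 36.0, 0.08])
```

>>> {"method": "servo_tool", "body": {"steps": [[1, 2, 0, 0, 2, 0], [1.5, 4, 0.5, 0, 5, 0], [2, 6, 1, 0, 8, 0], [2, 8, 2, 0, 12, 0], [0, 10, 2.8, 0, 16, 0], [-2.3, 11.9, 3.5, 0, 20, 0], [-4.5, 11.9, 4.3, 0, 24, 0], [-6.5, 11.9, 5.5, 0, 28, 0], [-8.5, 11.9, 6.8, 0, 32, 0], [-10.3, 11.9, 8.2, 0, 36, 0], [-10.3, 11.9, 9.5, 0, 36, 0], [-10.3, 11.9, 10.3, 0, 36, 0], [-10.3, 11.9, 10.3, 0, 36, 0], [-10.3, 11.9, 10.3, 0, 36, 0]]}}

```text
time: 10.92
ee_pos: [0.4679, -0.21, 0.4522]
orientation: [3.142, -0.629, 0.076]
force: [0.0, 0.0, -2.2]
grip_width: 0.0192
```

```bash
cat >> h.py <<'E'
def standpred(s,D=.325):
    # predicted foot & post corner pixels from the TCP pose
    P=s['ee_pos'];R=Ro.from_euler('xyz',s['orientation'])
    return P+R.apply([[x,y,D-h] for h in(0,.014) for x,y in((-.07,-.03),(.07,-.03),(.07,.03),(-.07,.03))])
def look(tag,s):
    from bench import camera
    out=[]
    for n,(x,y,w,h) in(('side',(120,20,200,180)),('top',(300,30,200,180))):
        a=camera(n)[:,:,::-1].copy();k=2
        c=cv2.resize(a[y:y+h,x:x+w],None,fx=k,fy=k,interpolation=cv2.INTER_CUBIC)
        q=((proj(n,standpred(s))-[x,y])*k).astype(int)
        for p in q: cv2.circle(c,tuple(map(int,p)),2,(255,0,255),-1)
        out.append(c)
    cv2.imwrite(f'pics/{tag}.png',np.hstack(out))
E
python3 - <<'E'
from h import *
from bench import env
s=env.state();look('s4',s)
print(s['ee_pos'],s['orientation'],s['joints'],s['force'])
for x,z,t in((.018,.16,-36),(.018,.132,-36),(.018,.105,-36),(0,.087,-36),(-.006,.081,-36),(-.006,.066,-36)): print(ins(s,x,z,t))
E
```

```text
[ 0.46785044 -0.21004866  0.45219172] [ 3.14158549 -0.62850346  0.07639883] [-0.72031315  0.16979778  1.59642691  0.53232982  0.97609258  0.56078994] [ 0.03818489  0.01789644 -2.19887802]
(array([ 0.467, -0.21 ,  0.423]), [-1.8, 0.03, 2.31, -0.07, -0.01, 0.1])
(array([ 0.467, -0.21 ,  0.395]), [-3.44, 0.03, 4.58, -0.07, -0.01, 0.1])
(array([ 0.467, -0.21 ,  0.368]), [-5.03, 0.03, 6.76, -0.07, -0.01, 0.1])
(array([ 0.449, -0.212,  0.35 ]), [-7.54, 0.03, 7.16, -0.07, -0.01, 0.1])
(array([ 0.443, -0.212,  0.344]), [-8.38, 0.03, 7.29, -0.07, -0.01, 0.1])
(array([ 0.443, -0.212,  0.329]), [-9.26, 0.03, 8.5, -0.07, -0.01, 0.1])
```

View pics/s4.png

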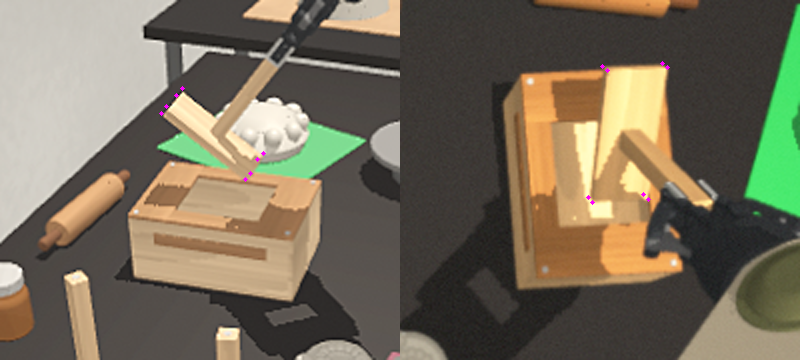

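```bash
python3 - <<'E'
from h import *
from bench import env,camera
s=env.state();out=[]
for n,(x,y,w,h) in(('side',(190,55,80,70)),('top',(385,50,80,90))):
    k=5;a=camera(n)[:,:,::-1]
    c=cv2.resize(a[y:y+h,x:x+w],None,fx=k,fy=k,interpolation=cv2.INTER_CUBIC)
    q=(proj(n,standpred(s))-[x,y]+.5)*k
    for L in (q[:4],q[4:]): cv2.polylines(c,[L.astype(int).reshape(-1,1,2).astype(np.int32)],True,(255,0,255),1)
    out.append(cv2.resize(c,(400,450)) if n=='top' else np.vstack([c,np.zeros((100,400,3),np.uint8)]))
cv2.imwrite('pics/s5.png',np.hstack(out))
E
```

```text
(no output)
```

View pics/s5.png

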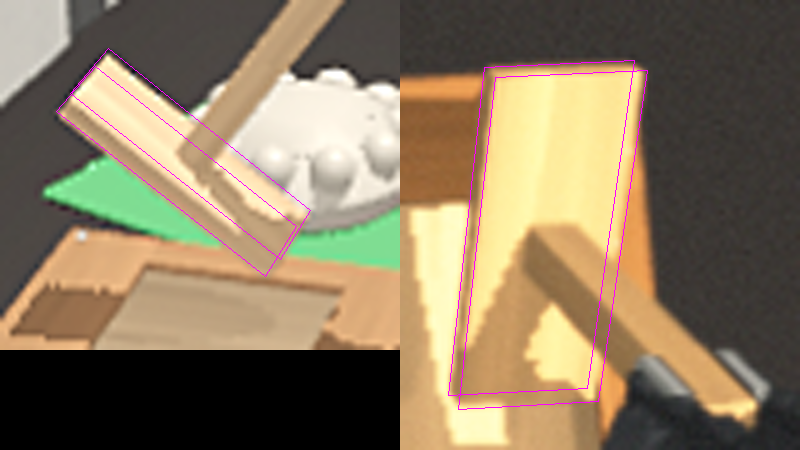

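The outline predicted from the TCP matches the actual foot within 1–2 px in both views, so there is no slip. The low end is over the window at about (265,275) in the left crop. I'll go down through the window.

>>> {"method": "servo_tool", "body": {"steps": [[-0.5, 0, 0.6, 0, 0, 0], [-1.2, 0, 1.5, 0, 0, 0], [-1.8, 0, 2.3, 0, 0, 0], [-2.6, 0, 3.4, 0, 0, 0], [-3.4, 0, 4.6, 0, 0, 0], [-4.2, 0, 5.7, 0, 0, 0], [-5.0, 0, 6.8, 0, 0, 0], [-5.9, 0, 6.9, 0, 0, 0], [-6.7, 0, 7.0, 0, 0, 0], [-7.5, 0, 7.2, 0, 0, 0], [-8.4, 0, 7.3, 0, 0, 0], [-8.4, 0, 7.3, 0, 0, 0]]}}

```text
time: 12.62
ee_pos: [0.4421, -0.2121, 0.3434]
orientation: [-3.141, -0.628, 0.075]
force: [0.5, -0.2, -2.6]
grip_width: 0.0194
```

```bash
python3 - <<'E'
from h import *
from bench import env
s=env.state();look('s6',s)
print(s['ee_pos'],s['orientation'],s['joints'],s['force'])
for x,z,t in((-.006,.066,-36),(-.009,.060,-33),(-.009,.057,-30),(-.009,.054,-27),(-.009,.051,-24),(-.009,.048,-21),(-.009,.045,-18),(-.006,.042,-15),(-.003,.039,-12),(0,.036,-9),(0,.033,-6),(0,.03,-3),(0,.027,0)): print(ins(s,x,z,t))
E
```

```text
[ 0.44212637 -0.21210793  0.34337765] [-3.1410322  -0.62817758  0.07502226] [-0.76267971  0.22987914  1.8234938   0.68555055  0.76201127  0.30433961] [ 0.51831703 -0.22279543 -2.6122395 ]
(array([ 0.443, -0.212,  0.329]), [-0.78, 0.02, 1.22, -0.06, 0.01, 0.04])
(array([ 0.454, -0.211,  0.333]), [0.33, 0.02, 1.57, -0.06, -2.99, 0.04])
(array([ 0.468, -0.21 ,  0.338]), [1.85, 0.02, 1.95, -0.06, -5.99, 0.04])
(array([ 0.483, -0.209,  0.344]), [3.36, 0.02, 2.41, -0.06, -8.99, 0.04])
(array([ 0.499, -0.208,  0.348]), [4.85, 0.02, 2.97, -0.06, -11.99, 0.05])
(array([ 0.514, -0.207,  0.351]), [6.33, 0.02, 3.61, -0.06, -14.99, 0.05])
(array([ 0.53 , -0.206,  0.354]), [7.79, 0.03, 4.33, -0.05, -17.99, 0.05])
(array([ 0.55 , -0.204,  0.356]), [9.46, 0.03, 5.32, -0.05, -20.99, 0.05])
(array([ 0.569, -0.203,  0.357]), [11.1, 0.03, 6.39, -0.05, -23.99, 0.05])
(array([ 0.589, -0.201,  0.357]), [12.7, 0.03, 7.54, -0.05, -26.99, 0.05])
(array([ 0.606, -0.2  ,  0.356]), [14.02, 0.03, 8.59, -0.05, -29.99, 0.05])
(array([ 0.623, -0.199,  0.355]), [15.29, 0.04, 9.73, -0.05, -32.99, 0.06])
(array([ 0.64 , -0.198,  0.352]), [16.52, 0.04, 10.93, -0.05, -35.99, 0.06])
```

View pics/s6.png

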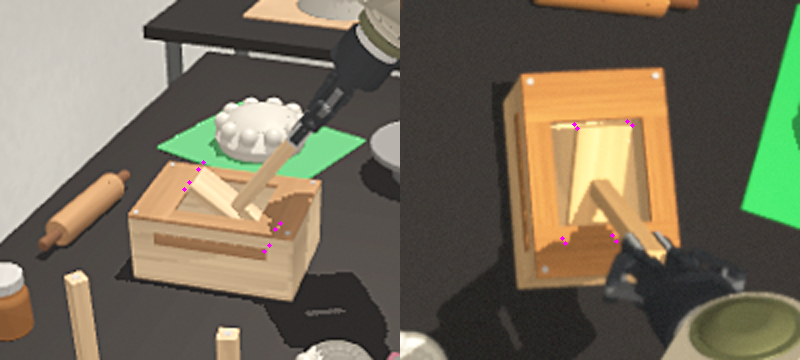

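The low end is under the lid and the far end shows inside the window edge, with no contact force. I start the swing.

>>> {"method": "servo_tool", "body": {"steps": [[-0.4, 0, 0.6, 0, 0, 0], [-0.8, 0, 1.2, 0, 0, 0], [-0.2, 0, 1.4, 0, -1.5, 0], [0.3, 0, 1.6, 0, -3, 0], [1.1, 0, 1.75, 0, -4.5, 0], [1.85, 0, 1.95, 0, -6, 0], [2.6, 0, 2.2, 0, -7.5, 0], [3.35, 0, 2.4, 0, -9, 0], [4.1, 0, 2.7, 0, -10.5, 0], [4.85, 0, 3.0, 0, -12, 0], [6.3, 0, 3.6, 0, -15, 0], [6.3, 0, 3.6, 0, -15, 0]]}}

```text
time: 14.22
ee_pos: [0.5151, -0.2065, 0.3514]
orientation: [3.142, -0.368, 0.077]
force: [0.4, 0.8, -2.9]
grip_width: 0.0192
```

```bash
python3 - <<'E'
from h import *
from bench import env
s=env.state();look('s7',s)
print(s['ee_pos'],s['orientation'],s['joints'],s['force'])
for x,z,t in((-.009,.048,-21),(-.009,.045,-18),(-.006,.042,-15),(-.003,.039,-12),(0,.036,-9),(0,.033,-6),(0,.03,-3),(0,.027,0),(0,.015,0)): print(ins(s,x,z,t))
E
```

```text
[ 0.51506348 -0.20647553  0.35139976] [ 3.14155848 -0.36776892  0.07685364] [-0.62769633  0.37368229  1.57269032  0.29451474  0.93086802  0.72099801] [ 0.44909783  0.80734111 -2.91540262]
(array([ 0.514, -0.207,  0.351]), [-0.07, 0.04, -0.03, -0.05, -0.07, 0.14])
(array([ 0.53 , -0.206,  0.354]), [1.53, 0.04, 0.3, -0.05, -3.07, 0.14])
(array([ 0.55 , -0.204,  0.356]), [3.39, 0.05, 0.82, -0.05, -6.07, 0.15])
(array([ 0.569, -0.203,  0.357]), [5.25, 0.05, 1.43, -0.04, -9.07, 0.15])
(array([ 0.589, -0.201,  0.357]), [7.1, 0.06, 2.13, -0.04, -12.07, 0.15])
(array([ 0.606, -0.2  ,  0.356]), [8.64, 0.06, 2.81, -0.03, -15.07, 0.15])
(array([ 0.623, -0.199,  0.355]), [10.17, 0.07, 3.58, -0.03, -18.07, 0.15])
(array([ 0.64 , -0.198,  0.352]), [11.66, 0.07, 4.43, -0.03, -21.07, 0.15])
(array([ 0.64 , -0.198,  0.34 ]), [11.23, 0.07, 5.55, -0.03, -21.07, 0.15])
```

View pics/s7.png

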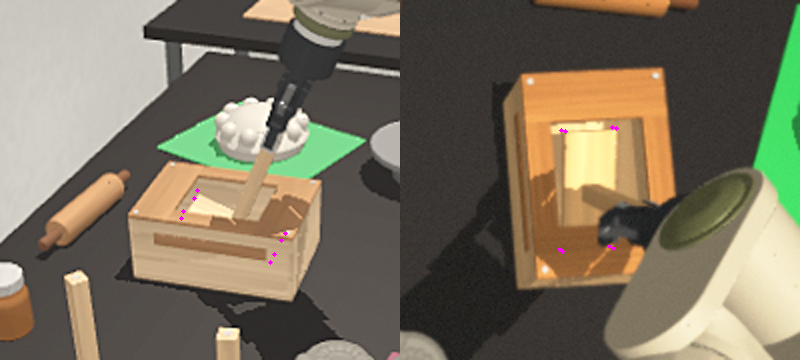

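The far end has passed below the lid's edge with no contact. I finish righting it.

>>> {"method": "servo_tool", "body": {"steps": [[0.7, 0, 0.15, 0, -1.5, 0], [1.5, 0, 0.3, 0, -3, 0], [2.4, 0, 0.55, 0, -4.5, 0], [3.4, 0, 0.8, 0, -6, 0], [4.3, 0, 1.1, 0, -7.5, 0], [5.25, 0, 1.4, 0, -9, 0], [6.2, 0, 1.75, 0, -10.5, 0], [7.1, 0, 2.1, 0, -12, 0], [7.9, 0, 2.45, 0, -13.5, 0], [8.6, 0, 2.8, 0, -15, 0], [9.4, 0, 3.2, 0, -16.5, 0], [10.2, 0, 3.6, 0, -18, 0], [11, 0, 4.0, 0, -19.5, 0], [11.7, 0, 4.4, 0, -21, 0], [11.7, 0, 4.4, 0, -21.1, 0], [11.7, 0, 4.4, 0, -21.1, 0]]}}

```text
time: 16.32
ee_pos: [0.6388, -0.1971, 0.3522]
orientation: [-3.141, 0.001, 0.076]
force: [0.3, -0.4, -2.7]
grip_width: 0.0198
```

```bash
python3 - <<'E'
from h import *
from bench import env
s=env.state();look('s8',s)
print(s['ee_pos'],s['orientation'],s['joints'],s['force'])
for x,z,t in((0,.015,0),(0,.006,0)): print(ins(s,x,z,t))
E
```

```text
[ 0.63881397 -0.1970882   0.35220089] [-3.14100579e+00  6.99481933e-04  7.60390493e-02] [-4.74127928e-01  6.75312883e-01  1.07608604e+00  1.36758944e-04
  1.39109683e+00  1.02060505e+00] [ 0.33967594 -0.35153375 -2.71025074]
(array([ 0.64 , -0.198,  0.34 ]), [0.07, 0.06, 1.22, -0.03, 0.04, 0.11])
(array([ 0.64 , -0.198,  0.331]), [0.07, 0.06, 2.12, -0.03, 0.04, 0.11])
```

View pics/s8.png

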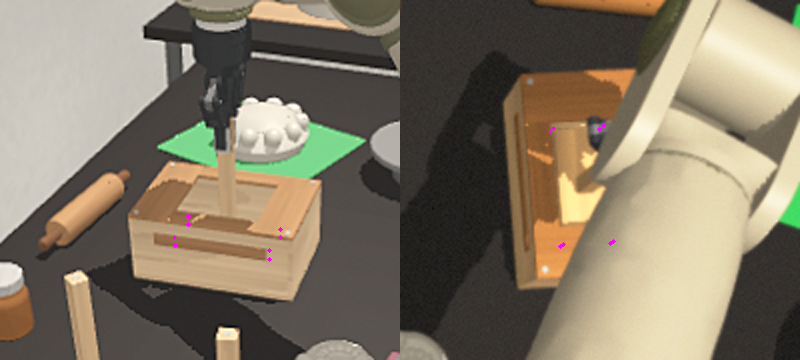

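The stand is upright inside, clear of the floor. I lower it slowly until it touches.

>>> {"method": "servo_tool", "body": {"steps": [[0, 0, 0.4, 0, 0, 0], [0, 0, 0.8, 0, 0, 0], [0, 0, 1.2, 0, 0, 0], [0, 0, 1.5, 0, 0, 0], [0, 0, 1.7, 0, 0, 0], [0, 0, 1.8, 0, 0, 0], [0, 0, 1.9, 0, 0, 0], [0, 0, 1.9, 0, 0, 0]]}}

```text
time: 17.42
ee_pos: [0.6387, -0.1971, 0.3334]
orientation: [-3.141, 0.001, 0.076]
force: [-0.1, 0.2, -2.3]
grip_width: 0.0189
```

>>> {"method": "servo_tool", "body": {"steps": [[0, 0, 0.05, 0, 0, 0], [0, 0, 0.1, 0, 0, 0], [0, 0, 0.1, 0, 0, 0]]}}

```text
time: 17.8
ee_pos: [0.6387, -0.1971, 0.3323]
orientation: [-3.141, 0.001, 0.076]
force: [0.1, 0.2, -2.9]
grip_width: 0.0197
```

>>> {"method": "servo_tool", "body": {"steps": [[0, 0, 0.05, 0, 0, 0], [0, 0, 0.1, 0, 0, 0], [0, 0, 0.1, 0, 0, 0]]}}

```text
time: 18.18
ee_pos: [0.6386, -0.1972, 0.3322]
orientation: [3.142, 0.0, 0.076]
force: [-3.5, 1.3, 6.2]
grip_width: 0.0196
```

>>> {"method": "servo_tool", "body": {"steps": [[0, 0, 0.05, 0, 0, 0], [0, 0, 0.1, 0, 0, 0], [0, 0, 0.1, 0, 0, 0]]}}

```text
time: 18.55
ee_pos: [0.6385, -0.1971, 0.3321]
orientation: [3.141, -0.001, 0.076]
force: [-4.8, 1.3, 7.8]
grip_width: 0.0193
```

Contact is at TCP z 0.332, exactly the height expected for the foot on the floor. I release, check, then retreat straight up.

>>> {"method": "servo_tool", "body": {"steps": [[0, 0, 0, 0, 0, 0], [0, 0, 0, 0, 0, 0], [0, 0, 0, 0, 0, 0], [0, 0, 0, 0, 0, 0], [0, 0, 0, 0, 0, 0], [0, 0, 0, 0, 0, 0], [0, 0, 0, 0, 0, 0], [0, 0, 0, 0, 0, 0]], "gripper": 1}}

```text
time: 19.55
ee_pos: [0.6385, -0.1971, 0.3322]
orientation: [3.141, -0.001, 0.076]
force: [0.4, 0.3, -0.3]
grip_width: 0.0856
```

```bash
python3 - <<'E'
from h import *
from bench import env
s=env.state();look('s9',s);print(s['force'],s['grip_width'])
E
```

```text
[ 0.4238719   0.28958968 -0.30486023] 0.08555263386106335
```

View pics/s9.png

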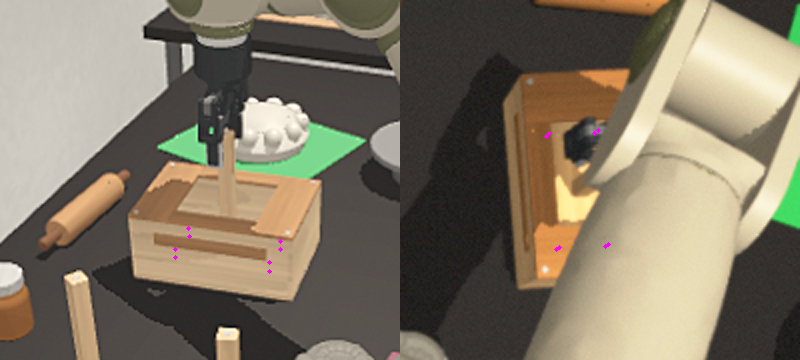

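The jaws are open on both sides of the upright post. I go straight up, then back.

>>> {"method": "servo_tool", "body": {"steps": [[0, 0, -1, 0, 0, 0], [0, 0, -3, 0, 0, 0], [0, 0, -6, 0, 0, 0], [0, 0, -9, 0, 0, 0], [0, 0, -12, 0, 0, 0], [0, 0, -14, 0, 0, 0], [-5, 3, -15, 0, 0, 0], [-10, 6, -15, 0, 0, 0], [-15, 10, -15, 0, 0, 0], [-20, 13, -15, 0, 0, 0], [-25, 16, -15, 0, 0, 0], [-30, 20, -15, 0, 0, 0], [-30, 20, -15, 0, 0, 0], [-30, 20, -15, 0, 0, 0]]}}

```text
time: 21.4
ee_pos: [0.3546, -0.419, 0.4827]
orientation: [3.141, -0.001, 0.076]
force: [0.2, -0.3, 0.4]
grip_width: 0.0853
```

```bash
python3 - <<'E'
from h import *
from bench import env,camera,nets
s=env.state();print(s['time'],s['ee_pos'])
a=camera('side')[:,:,::-1];b=camera('top')[:,:,::-1]
cv2.imwrite('pics/f1.png',np.hstack([cv2.resize(a,(400,300)),cv2.resize(b,(400,300))]))
c=[cv2.resize(i[y:y+150,x:x+130],None,fx=3,fy=3,interpolation=cv2.INTER_CUBIC) for i,x,y in((a,165,40),(b,335,40))]
for c_,n,x,y in((c[0],'side',165,40),(c[1],'top',335,40)):
    for z in(.201,.02):
        for X,Y in((-.01,-.01),(.01,-.01),(.01,.01),(-.01,.01)) if z>.1 else ((-.07,-.03),(.07,-.03),(.07,.03),(-.07,.03)):
            p=proj(n,[np.array([.6385,-.1971,0])+rz(np.radians(4.3))@[X,Y,z]])[0]
            cv2.circle(c_,tuple(int(v) for v in (p-[x,y]+.5)*3),2,(255,0,255),-1)
cv2.imwrite('pics/f2.png',np.hstack(c))
for n in('round_stand','square_stand'):
    for k in('side',): print(n,nets.tip_of(k,n)[:1])
s0=cv2.imread('pics/side0.png');d=cv2.absdiff(s0,np.ascontiguousarray(a)).max(2)
print('diff round/square side:',(d[180:275,212:262]>40).sum(),(d[150:242,142:192]>40).sum())
d=cv2.absdiff(cv2.imread('pics/top0.png'),np.ascontiguousarray(b)).max(2)
print('top:',(d[165:212,197:243]>40).sum(),(d[80:138,210:265]>40).sum())
E
```

```text
21.4 [ 0.35461614 -0.41895372  0.48267563]
round_stand [{'point': [256.9, 234.3], 'score': 0.6}]
square_stand [{'point': [225.1, 169.1], 'score': 0.92}]
diff round/square side: 315 0
top: 0 0
```

View pics/f1.png

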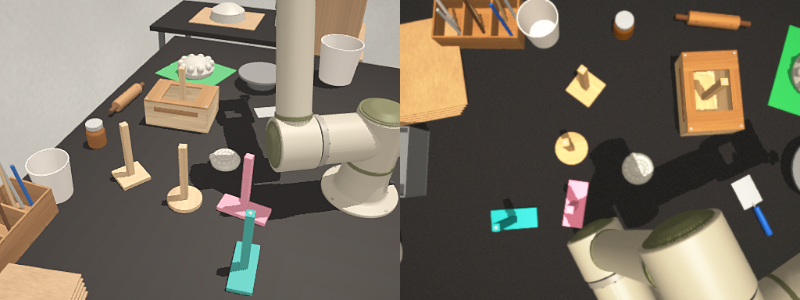

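View pics/f2.png

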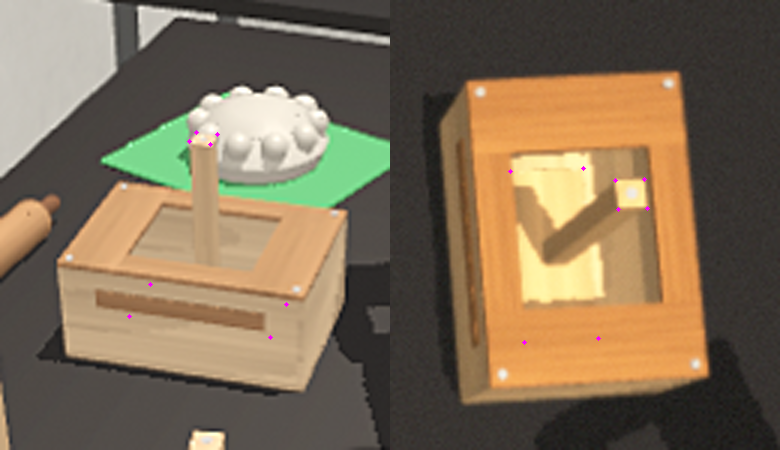

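The post top sits where a stand upright on the floor predicts: (203,137) in the left crop and (631,194) in the right. The bystanders are unchanged in the top view (0 changed pixels). The 315 pixels that changed near the round stand in the side view look like the arm's shadow on the table.

```bash
python3 -c "
from bench import env
print(env.hand_in())"
```

```text
the job is handed in; nothing more can be done
None
```

The pale stand with the oblong foot now stands upright on the box floor, released, and the job is handed in at about 21.5 s of the 51 s allowed. I tipped it about 36° to lead one end in under the lid, swung it upright inside, and lowered it until it touched. The wrist reading at contact was about 8 N.

- **Stand in the box:** after release and retreat, the post top shows in both cameras within about 1–2 px of where an upright stand on the floor should appear. Contact came at a TCP height of 0.332 m, against about 0.331–0.332 m expected. The gripper was well clear and the wrist force near zero.
- **Bystanders:** the top view shows no change around the round and square stands. The side view shows no change at the square stand. About 315 pixels changed near the round stand there; I take that as the arm's shadow, since the top view shows no movement. The pink and turquoise stands were not touched.
- **Checks that failed:** none.

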